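# Load a wood block into the ratchet bar clamp and pump it snug

## Robot

A 6-joint arm with a two-finger parallel gripper is mounted at the origin on a cart in front of the work surface, level with it; the furniture and walls round the work are solid. World frame = base frame: x ahead of the robot, y to its left, z up, the work surface at z = 0. Lengths are in mm, angles in rad, forces in N, time in s.
With the tool pointing down it reaches from about 325 to 875 mm from the base axis. Payload 4.4 kg.
Tool frame: the origin (TCP) lies on the centre line of the jaws, within the pads' length; the fingertips stand ahead of it and the grasp point (between the pads) lies 6 mm ahead of it (ctrl.tcp_to_tips is the z of the fingertips in the tool frame, in mm); z points along the fingers, y is the direction in which the jaws open and shut (so a half turn about z gives the same grasp; the last joint's range is limited). The gripper opens to 85 mm and grips with 20 to 120 N. Pads are 22 mm wide; open, the fingers measure 114 mm over their backs; the gripper's body (76 mm by 85 mm) begins 54 mm behind the grasp point. The pads swing forward as they close: fully open they stand 13 mm farther back than shut.
Start: joints at [1.153, 0.207, 1.542, -0, 1.393, -0.15], TCP at [151.606, 554.656, 256.282] pointing down, gripper open.
Joint ranges: [-2.73, 2.73], [-0.86, 2.22], [0.23, 2.46], [-1.11, 4.25], [0.08, 2.63], [-2.82, 2.82]. Speed limits (rad/s): [2.79, 2.79, 3.14, 3.14, 3.14, 3.14].

## Interface

Orientations are given as a 3x3 rotation matrix whose columns are the frame's x, y, z axes.
In Python, from plant import ctrl, sensors, optics gives the robot as it stands. Calls block until the motion is done:
- ctrl.move_ptp(position, orientation): joint-space move of the TCP to a pose.
- ctrl.move_l(position, rot=None, vel=150, threshold=None): straight line of the TCP; rot=None keeps the orientation; vel is the mean speed in mm/s. With threshold (N) it stops when the force on the tool has changed by that much, and returns True; else False.
- ctrl.set_joints(angles): joint-space move.
- ctrl.gripper_to(opening, force=None): finger opening in mm; force is the grip in N (None keeps the last); returns when the fingers have stopped.
- ctrl.hold(seconds).
- ctrl.solve_ik(position, orientation): joint angles nearest the present ones, or None.
- sensors.read_state(): the state.
- optics.grab_frame(name): name is "side" or "top"; returns (picture, depth): 384x512x3 uint8, red, green, blue; 384x512 float32, mm along the optical axis (not along the pixel's ray), 0 where there is no reading.
- optics.camera_params(name): a dict with "mtx" (3x3 intrinsics, pixels), "R" (3x3) and "t" (3): a world point X has camera coordinates R X + t. Camera axes: x right, y down, z forward; pixel columns grow to the right and rows downward; lengths in mm; the calibration is good to about 2 mm. A picture is of the moment at which its call begins. camera_params takes no time and is no camera call.
A pose or a line that the arm cannot do raises ctrl.MotionError and nothing moves.
- ctrl.finish_job(): hands the job in, once; it reports no verdict.
The state is a dict: "t": time; "q": joint angles; "qvel": joint speeds; "tau": joint torques, N m; "eef_pos": TCP position; "eef_rot": TCP orientation; "force": force on the tool from outside, world axes, zero at the start; "wrist_torque": the same for the moment, N m; "grip_width": finger opening in mm.
Only numpy, scipy, OpenCV 4.12 (cv2) and the standard library are available. Lean on these libraries where they do the work, as an engineer would, in place of code of your own. Each camera call takes 0.05 s, during which the arm holds its last target.

## Task

Lay the loose wood block lengthwise on the bed of the ratchet bar clamp, between the orange sprung pad and the blue end stop, and let go of it. Then squeeze and release the clamp's two red levers over and over, so that the rod walks forward, until the pad holds the block firmly against the end stop with its spring pushed in about half way, but do not crush the block: the spring must never come close to fully pushed in. Finish while still holding the two levers squeezed, and leave the other things on the bench alone.

Things in the scene. Friction and masses are not known exactly. Their poses are not given: they have to be found in the camera images.
- clamp: Ratchet bar clamp screwed flat to the bench. Origin: on the bench, centre line, under the front of its grey housing; x along the bar from levers to end stop, z up. Steel base strip: x -85 to 215 mm, 74 wide, 12 thick; its top is the bed. Housing: x -75 to 0, 84 wide, 71 high. Rod: 10 mm thick, axis 32 mm above the bench, its black knob ends between the levers.
- pad_face (a point): Centre of the flat orange face of the sprung pad (disc, 32 mm diameter, 5 thick) at the rod's front end, 32 mm above the bench, facing the clamp's +x. At the start it is 140 to 152 mm from the end stop's face.
- stop_face (a point): Centre line point, 32 mm above the bench, of the flat face of the blue end stop (70 mm wide, 18 mm thick, its top 64 mm above the bench); the face looks along the clamp's -x towards the pad, at x = 186 mm in the clamp's frame.
- rod (a joint): How far the rod has walked forward, m (0 to 0.060; starts at 0.002 to 0.015). Each full squeeze of the levers moves it about 8 to 9 mm towards the end stop, a partial squeeze in proportion; on release a brake (16 N) holds it where it is. It cannot be backed off with the levers.
- pad (a joint): How far the sprung pad is pushed in towards the rod, m: 0 free, 0.014 fully in. Spring 1 N per mm. About 0.007 is half way. Pad and rod together: the face stands at 32 mm + rod - pad along the clamp's x.
- lever_left (a joint): Squeeze angle of the two red levers, rad: 0 open (their springs return them), 0.118 fully squeezed. The two are geared together and move as mirror images.
- lever_left_grip (a point): Grip point on the outer face of the left (clamp's +y) red lever, 45 mm above the bench, clamp x about -150 mm. The levers are upright plates 12 mm thick, z 20 to 60 mm, reaching back to x = -187 mm; there they measure 64 mm over both outer faces open, 44 mm fully squeezed. Grip from above, fingers closing along the clamp's y. Takes 5 to 20 N.
- lever_right_grip (a point): The same point on the outer face of the right (clamp's -y side) red lever. Half way between the two grip points is the middle of the grasp.
- block: Loose softwood block, 45 mm (x) by 120 mm (y, its length) by 40 mm high, about 0.12 kg. Origin: centre of its underside. It goes with its length along the clamp's x, on the centre line, underside on the bed 12 mm above the bench; either end may face the stop.
- padlock: Brass padlock, bystander, 75 x 45 x 20 mm.
- screwdriver: Blue screwdriver, bystander, 165 mm long.
- roll: Grey roll of tape, bystander, 99 mm across, 48 mm high.
- bearing: Ball bearing, bystander, 53 mm across, 16 mm high.
- plug: Spark plug, bystander, 66 mm long.
Mind the look-alikes: they are no part of the job. Leave any green look-alike of the block alone.

How it is judged:
By the outcome, as a careful person would: the job done as asked, in the order asked, and still so for the second after the job is handed in, while the arm keeps its last pose, push and grip.
It also fails if it takes over 61 s, if anything falls off the work surface, if the arm or the gripper's body presses on something with over 40 N, if the wrist force passes 120 N, or if a joint passes its speed limit or range.

## Working session

There is one attempt and no reset: what is moved stays moved. The work goes in short steps, each a Python script; the robot and the scene stay as the last script left them, time stands still between calls to the robot, and variables do not carry over. Pictures are saved under pics/ and viewed, and the job is handed in when it is done.

```bash
ls; mkdir -p pics; python3 - <<'E'
from plant import ctrl,sensors,optics
import cv2,numpy as np
for n in("top","side"):
    p,d=optics.grab_frame(n); np.savez(f"{n}0.npz",p=p,d=d)
    cv2.imwrite(f"pics/{n}0.png",cv2.resize(p[:,:,::-1],(800,600)))
    c=optics.camera_params(n); print(n,c)
print(ctrl.tcp_to_tips, sensors.read_state())
E
```

```text
pics
top {'mtx': array([[419.38264433,   0.        , 257.62672089],
       [  0.        , 419.38264433, 187.8915992 ],
       [  0.        ,   0.        ,   1.        ]]), 'R': array([[-0.00664933, -0.99990039,  0.01244948],
       [-0.98264928,  0.00422594, -0.18542526],
       [ 0.18535418, -0.01346643, -0.9825795 ]]), 't': array([  89.67223055,  569.28685169, 1069.25132278])}
side {'mtx': array([[436.95894698,   0.        , 253.84970523],
       [  0.        , 436.95894698, 186.54449374],
       [  0.        ,   0.        ,   1.        ]]), 'R': array([[-0.99979764,  0.00839775, -0.01827978],
       [ 0.01970361,  0.59196144, -0.8057254 ],
       [ 0.00405464, -0.80592253, -0.59200712]]), 't': array([ 554.38580386,  -19.72201979, 1211.97524177])}
25.0 {'t': 0.1, 'q': array([ 1.15350058e+00,  2.07390016e-01,  1.54282997e+00,  2.86092502e-06,
        1.39350218e+00, -1.50525026e-01]), 'qvel': array([-0.00112897, -0.00321761, -0.0020066 , -0.00145984,  0.00269149,
        0.00141619]), 'tau': array([-8.82293098e-04, -3.84094369e+01, -2.92547321e+01, -3.44909804e-04,
        4.92396954e-03, -1.06422237e-05]), 'eef_pos': array([151.34171897, 554.06200839, 255.20150706]), 'eef_rot': array([[-9.64626948e-01,  2.63617342e-01, -8.65644024e-04],
       [ 2.63618566e-01,  9.64625039e-01, -1.94563414e-03],
       [ 3.22119002e-04, -2.10501096e-03, -9.99997733e-01]]), 'force': array([ 0.66128865, -0.15117305, -0.08824781]), 'wrist_torque': array([-0.07476985,  0.01427692, -0.05534592]), 'grip_width': 85.78031762056601}
```

View pics/top0.png

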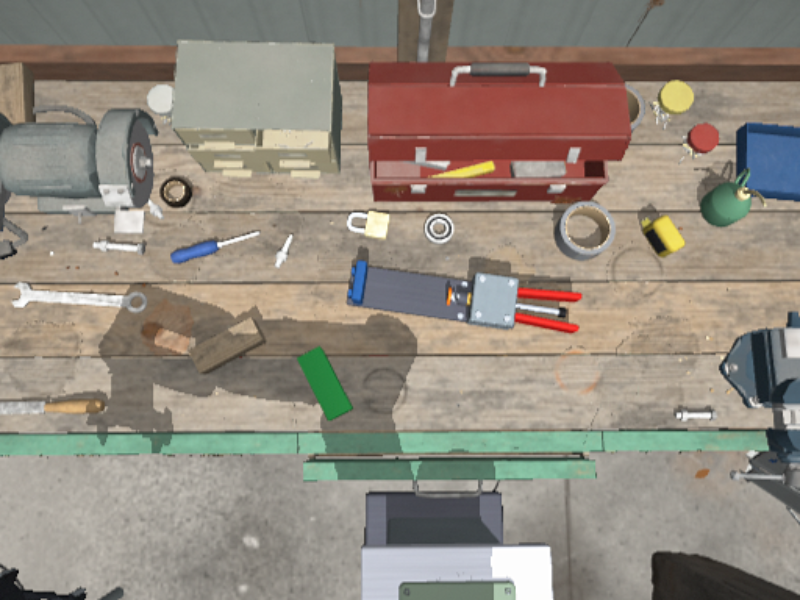

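View pics/side0.png

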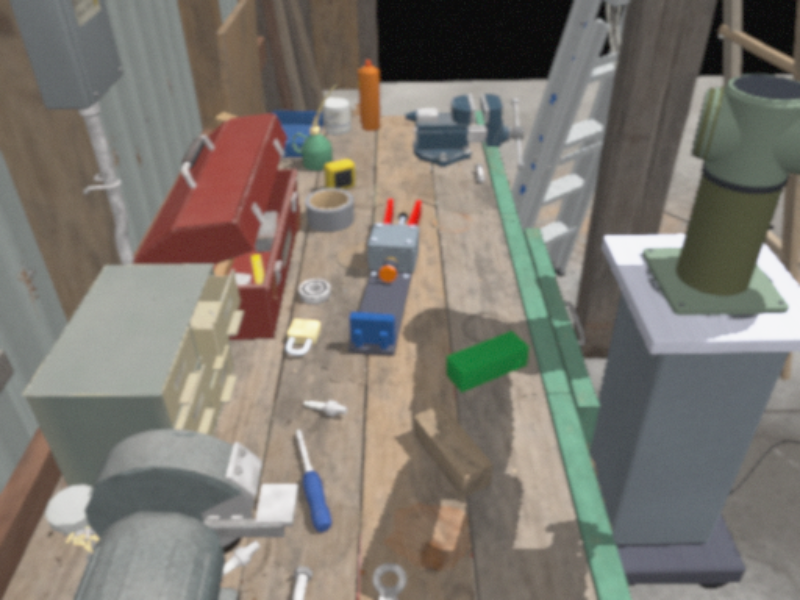

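The top view (800x600 scale) shows the brown wood block at (228,345). What could be taken for it:
- the green look-alike at (325,383)
- the small pinkish patch at (168,338)

The clamp has its blue stop at (357,284), housing at (493,300) and red levers at (550,310). The arm itself isn't drawn. Next I'll take close crops.

```bash
cat > h.py <<'E'
import numpy as np,cv2
from plant import ctrl,sensors,optics
def world(n,u,v,d):  # at depth d
    c=optics.camera_params(n);K=c["mtx"]
    X=np.array([(u-K[0,2])/K[0,0]*d,(v-K[1,2])/K[1,1]*d,d]); return c["R"].T@(X-c["t"])
def atz(n,u,v,z):
    c=optics.camera_params(n);K=c["mtx"];C=-c["R"].T@c["t"]
    r=c["R"].T@np.array([(u-K[0,2])/K[0,0],(v-K[1,2])/K[1,1],1]); return C+r*(z-C[2])/r[2]
def proj(n,X):
    c=optics.camera_params(n);p=c["mtx"]@(c["R"]@np.array(X,float)+c["t"]);return p[:2]/p[2]
def cloud(n,d):
    c=optics.camera_params(n);K=c["mtx"];v,u=np.mgrid[:d.shape[0],:d.shape[1]]
    X=np.stack([(u-K[0,2])/K[0,0]*d,(v-K[1,2])/K[1,1]*d,d],-1); return (X-c["t"])@c["R"]
def crop(n,p,u0,v0,u1,v1,s,f):
    im=cv2.resize(p[v0:v1,u0:u1,::-1],None,fx=s,fy=s,interpolation=cv2.INTER_CUBIC)
    cv2.imwrite(f,im)
E
python3 - <<'E'
from h import *
p=np.load("top0.npz")["p"];d=np.load("top0.npz")["d"]
crop("top",p,215,155,385,225,4.6,"pics/c1.png")
crop("top",p,60,180,240,280,4.4,"pics/c2.png")
W=cloud("top",d)
hsv=cv2.cvtColor(p,cv2.COLOR_RGB2HSV)
# wood block top
u0,v0,u1,v1=110,195,180,250
w=W[v0:v1,u0:u1]; m=(w[...,2]>25)&(w[...,2]<60)&(d[v0:v1,u0:u1]>0)
print("blockpix",m.sum(),np.percentile(w[m][:,2],[5,25,50,75,95]))
m2=m&(abs(w[...,2]-np.median(w[m][:,2]))<6)
r=cv2.minAreaRect(w[m2][:,:2].astype(np.float32));print(r)
# clamp
w=W[165:225,215:385]
for lo,hi,nm in((8,17,'bed'),(55,70,'60'),(66,78,'house')):
    m=(w[...,2]>lo)&(w[...,2]<hi); print(nm,m.sum(),np.median(w[m],0),cv2.minAreaRect(w[m][:,:2].astype(np.float32)))
E
```

```text
blockpix 807 [33.86838183 37.00437656 38.53616454 40.0237125  42.24385571]
((486.6206359863281, 390.19158935546875), (45.99014663696289, 120.5744857788086), 28.053890228271484)
bed 1487 [580.35035879  70.86628234  10.88145874] ((574.8934936523438, -32.439178466796875), (124.15464782714844, 434.5491638183594), 1.4457664489746094)
60 1347 [563.86745214 -72.56034452  64.57425987] ((567.0659790039062, -20.777847290039062), (387.9355163574219, 84.1002426147461), 81.28987121582031)
house 501 [558.11729851 -66.68434442  67.59920953] ((571.020751953125, 31.3367919921875), (273.1255798339844, 82.24419403076172), 83.41209411621094)
```

View pics/c1.png

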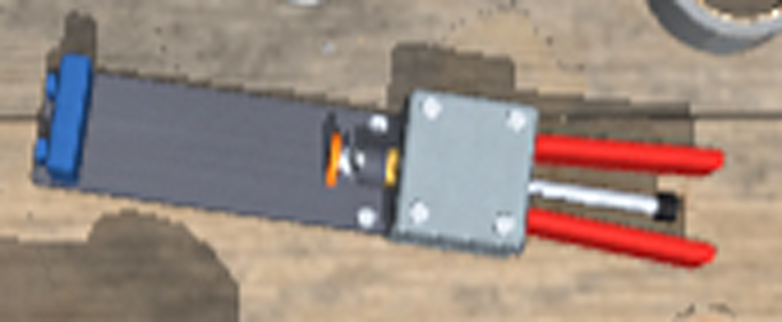

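View pics/c2.png

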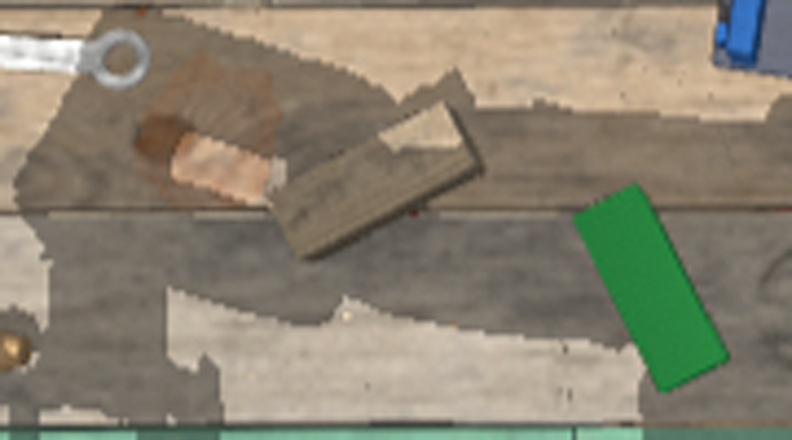

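```bash
cat > ov.py <<'E'
from h import *
def draw(n,p,T,box,s,f,pts=[]):
    u0,v0,u1,v1=box
    im=cv2.resize(p[v0:v1,u0:u1,::-1],None,fx=s,fy=s,interpolation=cv2.INTER_CUBIC)
    P=lambda X:tuple(int(round(a)) for a in ((proj(n,T(X))-[u0,v0]+.5)*s))
    def box3(x0,x1,y0,y1,z0,z1,c):
        for z in(z0,z1):
            q=[P((x,y,z)) for x,y in((x0,y0),(x1,y0),(x1,y1),(x0,y1))]
            for i in range(4): cv2.line(im,q[i],q[(i+1)%4],c if z==z1 else (0,0,0),1)
    box3(-75,0,-42,42,0,71,(0,255,255)); box3(186,204,-35,35,12,64,(0,255,0)); box3(-85,215,-37,37,0,12,(255,0,255))
    for x in pts: cv2.circle(im,P(x),3,(255,255,0),1)
    cv2.imwrite(f,im)
def mkT(x,y,th):
    c,s=np.cos(th),np.sin(th); return lambda X:np.array([x+c*X[0]-s*X[1],y+s*X[0]+c*X[1],X[2]])
E
python3 - <<'E'
from ov import *
p=np.load("top0.npz")["p"];d=np.load("top0.npz")["d"];W=cloud("top",d)
hsv=cv2.cvtColor(p,cv2.COLOR_RGB2HSV)
def reg(u0,v0,u1,v1,zl,zh,extra=None):
    m=np.zeros(d.shape,bool);m[v0:v1,u0:u1]=1;m&=(W[...,2]>zl)&(W[...,2]<zh)
    if extra is not None:m&=extra
    # erode-free
    q=W[m]; return q, cv2.minAreaRect(q[:,:2].astype(np.float32))
blue=(hsv[...,0]>100)&(hsv[...,0]<125)&(hsv[...,1]>150)
red=((hsv[...,0]<8)|(hsv[...,0]>172))&(hsv[...,1]>170)
H,rh=reg(297,168,335,215,64,78);print(len(H),H.mean(0),rh)
S,rs=reg(218,160,240,200,57,70,blue);print(len(S),S.mean(0),rs)
B,rb=reg(228,165,300,212,5,18);print(rb)
hc=np.array(rh[0]);sc=np.array(rs[0]); dd=sc-hc;th=np.arctan2(dd[1],dd[0])
print("sep",np.linalg.norm(dd),"expect",195+37.5,"th",th)
# place along: average
ax=np.array([np.cos(th),np.sin(th)])
o=((hc+37.5*ax)+(sc-195*ax))/2; print("o",o)
T=mkT(*o,th); 
grip=[(-150,30,45),(-150,-30,45),(-187,32,60),(-187,-32,60)]
draw("top",p,T,(215,155,385,225),4.6,"pics/o1.png",grip)
ps=np.load("side0.npz")["p"]
draw("side",ps,T,(215,115,290,235),5,"pics/o2.png",grip)
for s_ in(0,1):
  m=np.zeros(d.shape,bool);m[165:225,330:385]=1;m&=red
R=W[m&(W[...,2]>50)&(W[...,2]<70)]
L=(R[:,:2]-o)@np.array([[ax[0],-ax[1]],[ax[1],ax[0]]])
for sg in(1,-1):
  q=L[L[:,1]*sg>0];print("lever",sg,q.min(0),q.max(0),np.median(R[:,2]))
  for a,b in((-110,-85),(-150,-110),(-180,-150)):
    z=q[(q[:,0]>a)&(q[:,0]<b)];print(a,z[:,1].min(),z[:,1].max())
print(ax)
b=cv2.boxPoints(((486.62,390.19),(45.99,120.57),28.054));print(b)
E
```

```text
741 [559.32671652 -67.44510393  66.98379213] ((559.5271606445312, -67.51521301269531), (73.94831085205078, 83.0262451171875), 81.85682678222656)
162 [592.73577959 161.76575869  62.03275469] ((593.08984375, 162.23292541503906), (17.792598724365234, 67.04267883300781), 81.36856079101562)
((579.8355712890625, 65.55758666992188), (195.6900177001953, 76.85936737060547), 80.58338928222656)
sep 232.1866938656208 expect 232.5 th 1.4257377256465167
o [564.92515697 -30.56406694]
lever 1 [-183.49834846   18.75054183] [-77.80552382  34.14251325] 57.540771518055
-110 18.750541832329606 28.894197408584954
-150 20.256015837181803 32.077173694245715
-180 23.02240823777045 34.14251324507262
lever -1 [-184.73583756  -30.59425265] [-78.72625017 -15.09475791] 57.540771518055
-110 -26.736056958614085 -15.411138522019165
-150 -29.262789574022886 -16.912343189417644
-180 -30.594252649430505 -20.349240773078964
[0.14455042 0.98949744]
[[437.97458 432.57715]
 [494.67905 326.17358]
 [535.2654  347.80286]
 [478.56094 454.20642]]
```

View pics/o1.png

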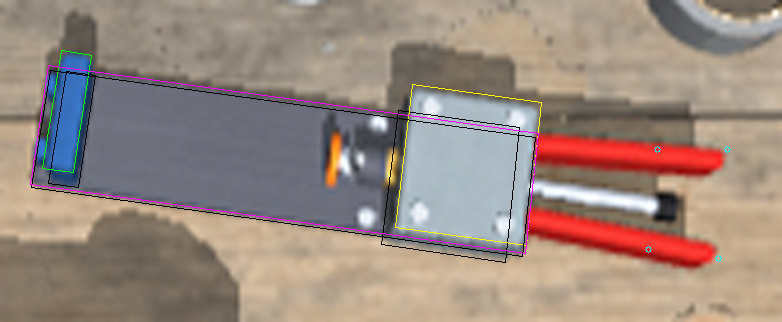

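View pics/o2.png

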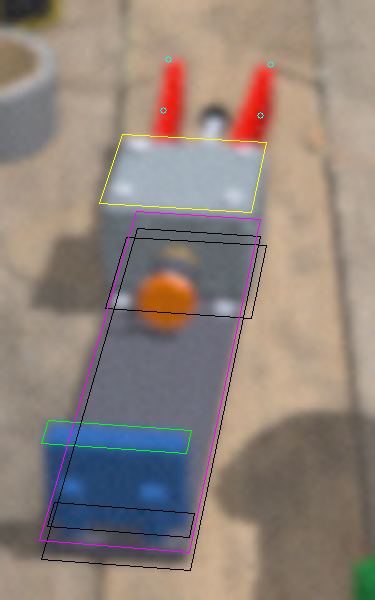

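```bash
python3 - <<'E'
from ov import *
p=np.load("top0.npz")["p"];ps=np.load("side0.npz")["p"]
T=mkT(563.0,-30.5,1.4257)
grip=[(-187,32,60),(-187,-32,60),(-187,20,60),(-187,-20,60),(-85,37,12),(-85,-37,12)]
draw("top",p,T,(215,155,385,225),4.6,"pics/o3.png",grip)
draw("side",ps,T,(215,115,290,235),5,"pics/o4.png",grip)
def blk(n,p,x,y,a,box,s,f):
    u0,v0,u1,v1=box
    im=cv2.resize(p[v0:v1,u0:u1,::-1],None,fx=s,fy=s,interpolation=cv2.INTER_CUBIC)
    Tb=mkT(x,y,a)
    for z in(0,40):
        q=np.array([(proj(n,Tb((i,j,z)))-[u0,v0]+.5)*s for i,j in((22.5,60),(-22.5,60),(-22.5,-60),(22.5,-60))]).astype(np.int32)
        cv2.polylines(im,[q],True,(0,255,0) if z else (0,0,0),1)
    return im
a=np.deg2rad(28.05)
i1=blk("top",p,485.0,390,a,(110,190,190,245),5,0)
i2=blk("side",ps,485.0,390,a,(255,250,325,330),5,0)
h=max(i1.shape[0],i2.shape[0]);c=np.zeros((h,i1.shape[1]+i2.shape[1],3),np.uint8);c[:i1.shape[0],:i1.shape[1]]=i1;c[:i2.shape[0],i1.shape[1]:]=i2
cv2.imwrite("pics/o5.png",c)
E
```

```text
(no output)
```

View pics/o3.png

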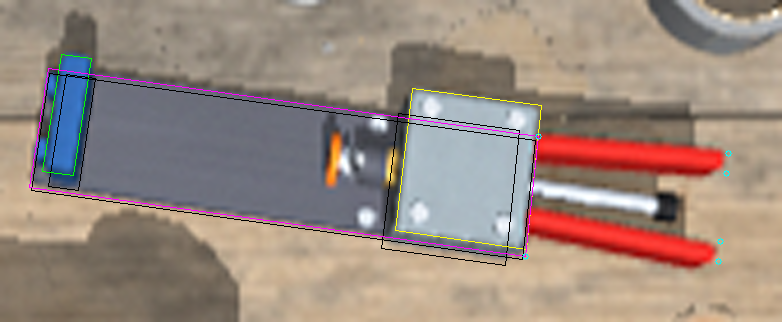

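View pics/o4.png

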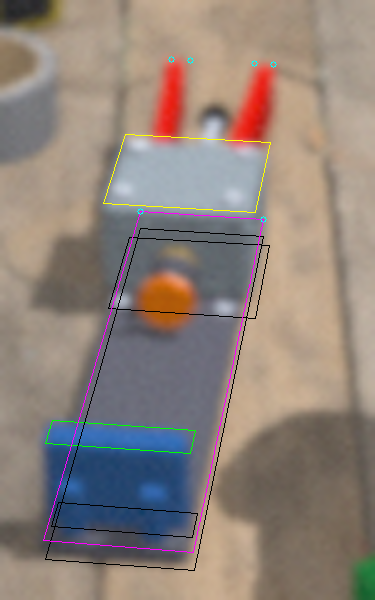

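View pics/o5.png

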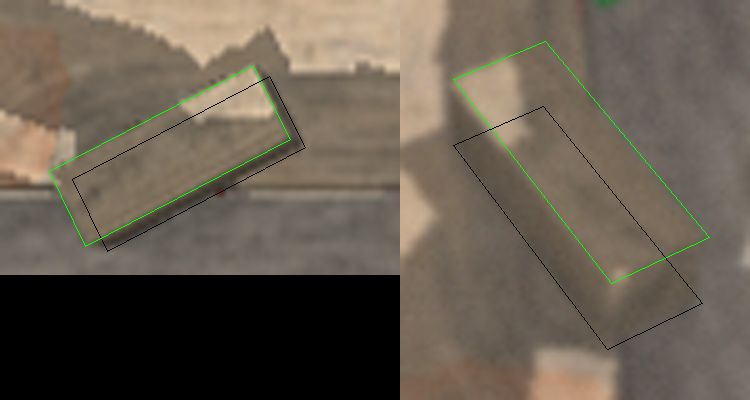

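```bash
cat >> ov.py <<'E'
O=(563.3,-30.3,1.4257)
T=mkT(*O)
def rot(a):
    c,s=np.cos(a),np.sin(a); return np.array([[-s,c,0],[c,s,0],[0,0,-1.]])
E
python3 - <<'E'
from ov import *
a0=np.deg2rad(28.05); th=O[2]
print("pad r:", )
for (x,y) in((327,160),(329,160)):
    X=atz("top",215+(x+.5)/4.6-.5,155+(y+.5)/4.6-.5,32); d=X[:2]-np.array(O[:2]); print(d@[np.cos(th),np.sin(th)],d@[-np.sin(th),np.cos(th)])
for k in(0,np.pi):
  print(k,[np.round(q,2) if q is not None else None for q in(ctrl.solve_ik(np.array([485,390,32.]),rot(a0+k)),ctrl.solve_ik(T((121,0,44+100)),rot(th-np.pi/2+k)),ctrl.solve_ik(T((-150,0,39)),rot(th-np.pi/2+k)))])
R=rot(a0)
ctrl.move_ptp([485,390,150],R)
print(sensors.read_state()["t"])
ctrl.move_l([485,390,32],R,vel=150,threshold=15)
print(sensors.read_state()["eef_pos"])
ctrl.gripper_to(35,40)
s=sensors.read_state();print(s["t"],s["grip_width"],s["force"])
ctrl.move_l([485,390,160],R,vel=200)
s=sensors.read_state();print(s["t"],s["grip_width"],s["force"])
for n in("top","side"):
    p,d=optics.grab_frame(n); cv2.imwrite(f"pics/{n}1.png",p[:,:,::-1])
E
```

```text
pad r:
40.50438706384738 -0.026126057106813136
39.32984655292197 -0.19254269880544006
0 [array([ 0.54,  0.56,  1.57, -0.  ,  1.01,  0.05]), array([ 0.01,  0.35,  1.61, -0.  ,  1.18,  0.15]), array([-0.47,  0.47,  1.7 , -0.  ,  0.97, -0.33])]
3.141592653589793 [None, None, array([-0.47,  0.47,  1.7 , -0.  ,  0.97,  2.82])]
1.5417
[485.76090118 390.72465005  33.10669798]
2.9333 44.02386271700691 [ 0.22799423 -0.22648334  4.1527684 ]
3.725 44.556188304853585 [-0.33927572  0.19308499 -1.90305896]
```

View pics/top1.png

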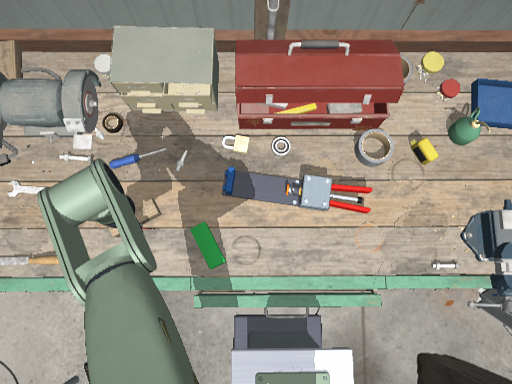

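View pics/side1.png

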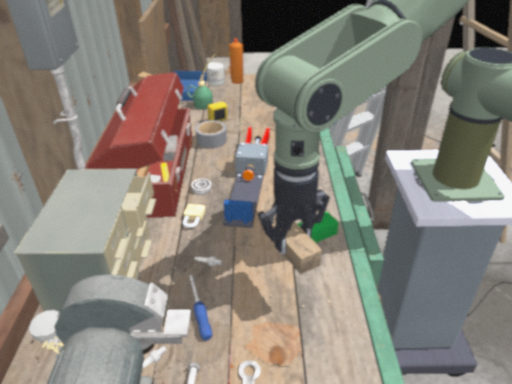

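The block is held, at (303,250) in the side view. The pad face measures about 40 mm, so the rod is at about 8 mm. Next I'll carry the block to the bed.

```bash
python3 - <<'E'
from ov import *
R=rot(O[2]-np.pi/2)
ctrl.move_ptp(T((119.5,0,160)),R)
ctrl.move_l(T((119.5,0,75)),R,vel=150)
ctrl.hold(0.2)
s=sensors.read_state();print(s["t"],s["eef_pos"],T((119.5,0,75)))
hit=ctrl.move_l(T((119.5,0,56)),R,vel=60,threshold=8)
print(hit)
p,d=optics.grab_frame("side"); crop("side",p,195,100,345,250,4,"pics/s2.png")
p,d=optics.grab_frame("top"); crop("top",p,195,130,385,250,4,"pics/t2.png")
s=sensors.read_state();print(s["t"],s["eef_pos"],s["force"],s["grip_width"])
E
```

```text
5.95 [581.79065336  88.04969679  76.56176753] [580.57823552  87.94429194  75.        ]
False
6.5167 [580.64420066  87.91888541  55.92107635] [-1.23274877 -0.15890922 -0.33367558] 44.516701887408864
```

View pics/s2.png

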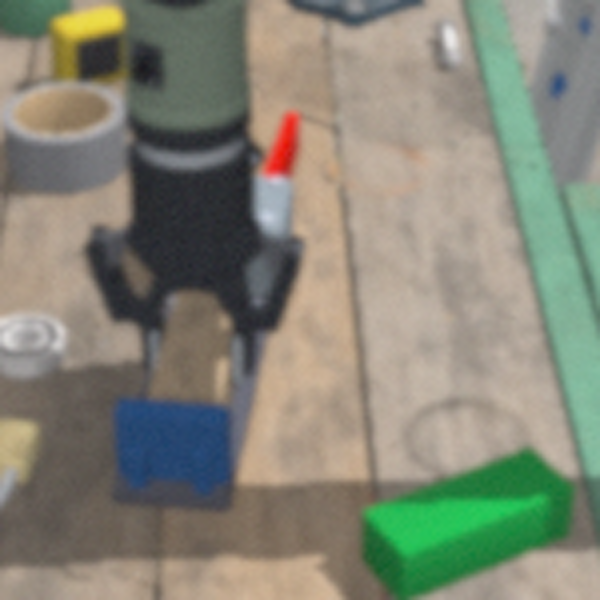

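View pics/t2.png

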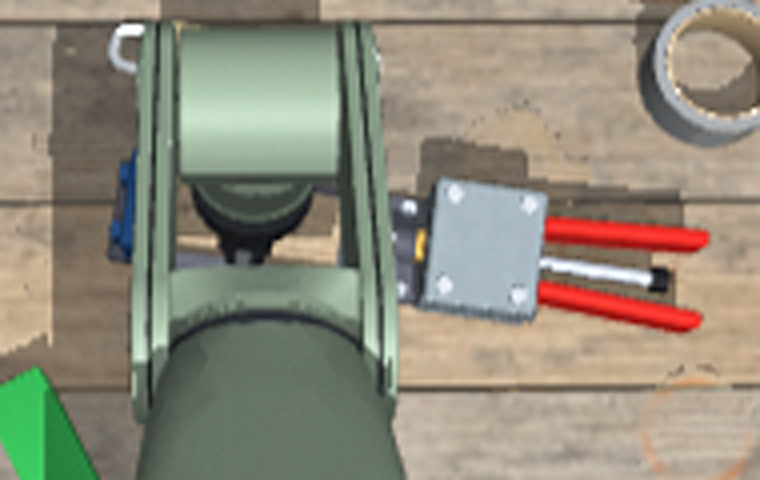

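```bash
python3 - <<'E'
from ov import *
R=rot(O[2]-np.pi/2)
hit=ctrl.move_l(T((119.5,0,43)),R,vel=40,threshold=5)
s=sensors.read_state();print(hit,s["t"],s["eef_pos"],s["force"],s["wrist_torque"],s["grip_width"])
p,d=optics.grab_frame("side")
u0,v0=195,100
im=cv2.resize(p[100:250,195:345,::-1],None,fx=4,fy=4,interpolation=cv2.INTER_CUBIC)
P=lambda X:((proj("side",T(X))-[u0,v0]+.5)*4)
q=np.array([P((119.5+i,j,52)) for i,j in((60,22.5),(-60,22.5),(-60,-22.5),(60,-22.5))]).astype(np.int32)
cv2.polylines(im,[q],True,(0,255,0),1);
q=np.array([P((i,j,64)) for i,j in((186,35),(204,35),(204,-35),(186,-35))]).astype(np.int32);cv2.polylines(im,[q],True,(0,255,255),1)
cv2.imwrite("pics/s3.png",im)
E
```

```text
True 6.85 [581.29616723  87.96602068  44.91089326] [0.58243957 0.30731273 3.52114161] [ 0.03051912 -0.03473547  0.06560238] 44.69042608270674
```

View pics/s3.png

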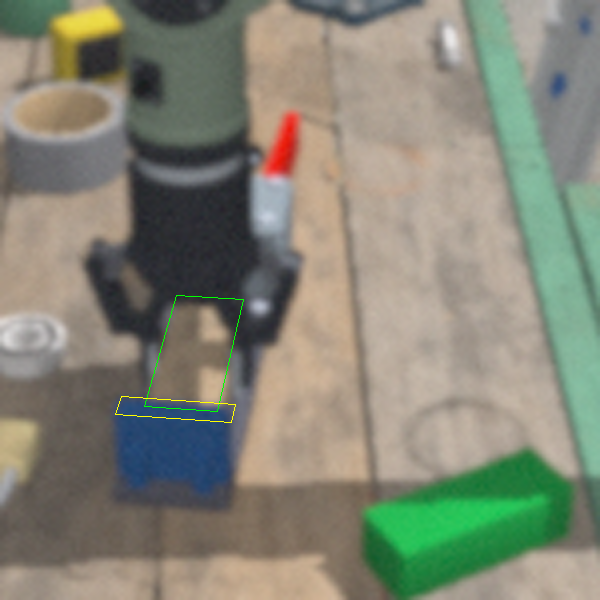

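```bash
python3 - <<'E'
from ov import *
R=rot(O[2]-np.pi/2)
ctrl.gripper_to(70)
ctrl.move_l(T((119.5,0,130)),R,vel=200)
ctrl.move_ptp(T((-152,0,130)),R)
s=sensors.read_state();print(s["t"],s["eef_pos"],s["grip_width"],s["force"])
for n in("top","side"):
    p,d=optics.grab_frame(n); np.savez(f"{n}4.npz",p=p,d=d)
    if n=="top": crop(n,p,195,130,385,250,4,"pics/t4.png")
    else: crop(n,p,195,100,345,250,4,"pics/s4.png")
E
```

```text
8.9 [ 541.07250532 -179.5375413   129.17260411] 69.89321025537635 [0.24625859 0.53864786 0.35228916]
```

View pics/t4.png

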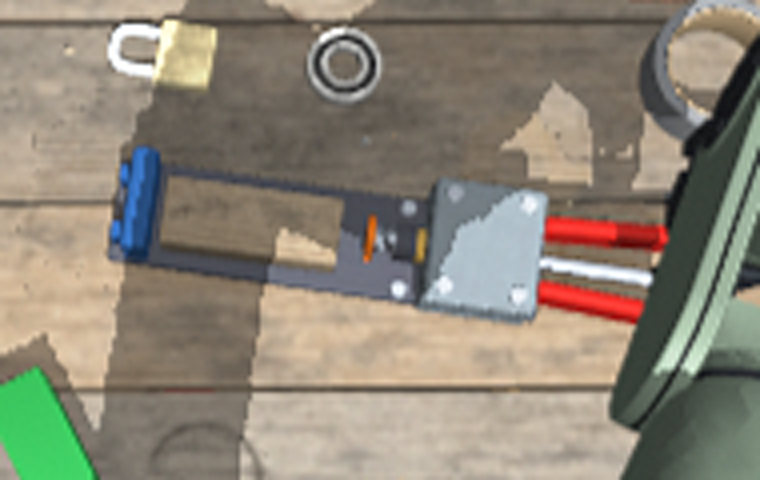

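View pics/s4.png

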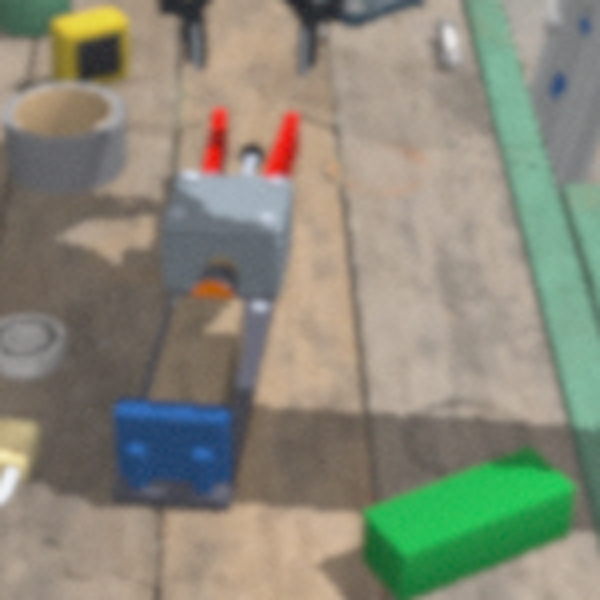

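The block lies on the bed on the centre line, with its pad end at (338,230) in the top crop and the pad at (369,238). Next I'll go down on the levers and do a first squeeze.

```bash
python3 - <<'E'
from ov import *
R=rot(O[2]-np.pi/2)
hit=ctrl.move_l(T((-151,0,39)),R,vel=120,threshold=12)
s=sensors.read_state();print(hit,s["t"],s["eef_pos"],s["force"])
p,d=optics.grab_frame("side"); crop("side",p,195,100,345,250,4,"pics/s5.png")
p,d=optics.grab_frame("top"); np.savez("top5.npz",p=p)
for w in(58,54,50):
    ctrl.gripper_to(w,20); s=sensors.read_state();print(w,s["t"],s["grip_width"],s["force"])
p,d=optics.grab_frame("top"); np.savez("top6.npz",p=p);crop("top",p,195,130,385,250,4,"pics/t6.png")
E
```

```text
False 9.9083 [ 541.53031697 -179.59083059   39.22315207] [ 2.09845369  0.27850387 -0.78323701]
58 10.2917 57.97811110041405 [2.54732598 0.62233258 5.31689724]
54 10.5167 53.81924049976236 [1.35523608 0.87660425 7.03733965]
50 10.7417 50.36309920792621 [ 0.05107939  1.02702746 10.73671026]
```

View pics/s5.png

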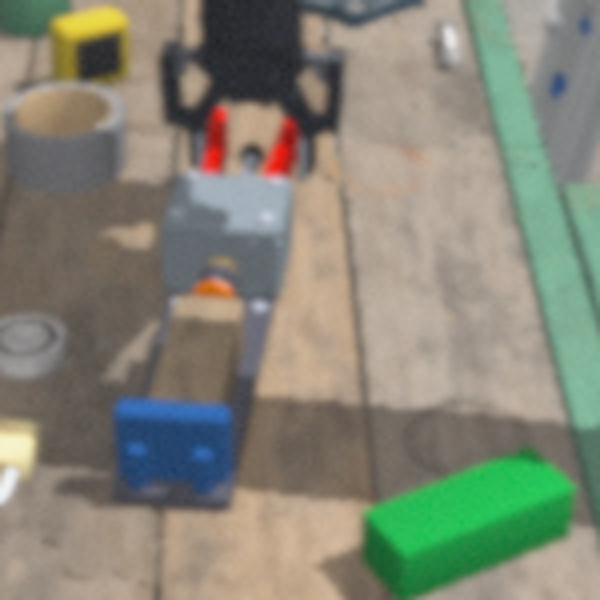

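View pics/t6.png

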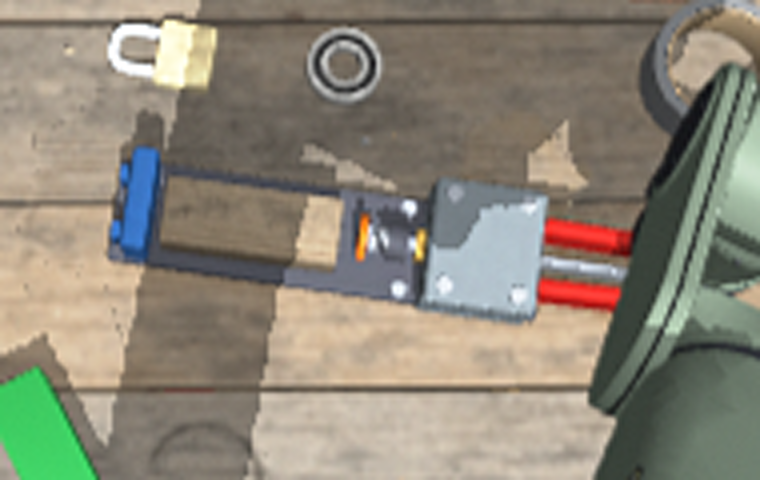

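```bash
cat >> ov.py <<'E'
def padx(p):
    "orange pad leading edge -> clamp x, from top picture"
    hsv=cv2.cvtColor(cv2.resize(p[170:210,255:305],None,fx=4,fy=4,interpolation=cv2.INTER_CUBIC),cv2.COLOR_RGB2HSV)
    m=((hsv[...,0]>=5)&(hsv[...,0]<=17)&(hsv[...,1]>190)&(hsv[...,2]>110)).astype(np.uint8)
    n,l,st,ce=cv2.connectedComponentsWithStats(m)
    if n<2:return None
    k=1+np.argmax(st[1:,4]); v,u=np.nonzero(l==k); 
    U=255+(u+.5)/4-.5;V=170+(v+.5)/4-.5
    X=np.array([atz("top",a,b,32)[:2] for a,b in zip(U,V)])-np.array(O[:2]);th=O[2]
    x=X@[np.cos(th),np.sin(th)];y=X@[-np.sin(th),np.cos(th)]
    return round(np.percentile(x,97),2),round(x.mean(),2),len(x)
E
python3 - <<'E'
from ov import *
for f in("top0","top4","top5","top6"): print(f,padx(np.load(f+".npz")["p"]))
for w in(47,44,40):
    ctrl.gripper_to(w,20); s=sensors.read_state();print(w,s["t"],s["grip_width"],s["force"],s["eef_pos"])
    p,d=optics.grab_frame("top");print(padx(p)); np.savez(f"topw{w}.npz",p=p)
crop("top",p,195,130,385,250,4,"pics/t7.png")
E
```

```text
top0 (np.float64(39.28), np.float64(37.24), 211)
top4 (np.float64(39.01), np.float64(36.96), 259)
top5 (np.float64(39.31), np.float64(37.35), 179)
top6 (np.float64(44.3), np.float64(42.2), 102)
47 11.0083 47.23082736914994 [-1.35456088  1.77105348 13.93624109] [ 543.72344743 -180.97546583   43.04806033]
(np.float64(45.78), np.float64(43.82), 198)
44 11.275 44.21920385818133 [-2.24102218  1.44384797 16.42127517] [ 543.75111516 -181.04807941   43.44104659]
(np.float64(47.48), np.float64(45.67), 165)
40 11.5417 43.959520041279696 [-3.17330432  0.61459959 17.18478367] [ 543.72944945 -181.03264946   43.46210464]
(np.float64(47.63), np.float64(45.72), 173)
```

View pics/t7.png

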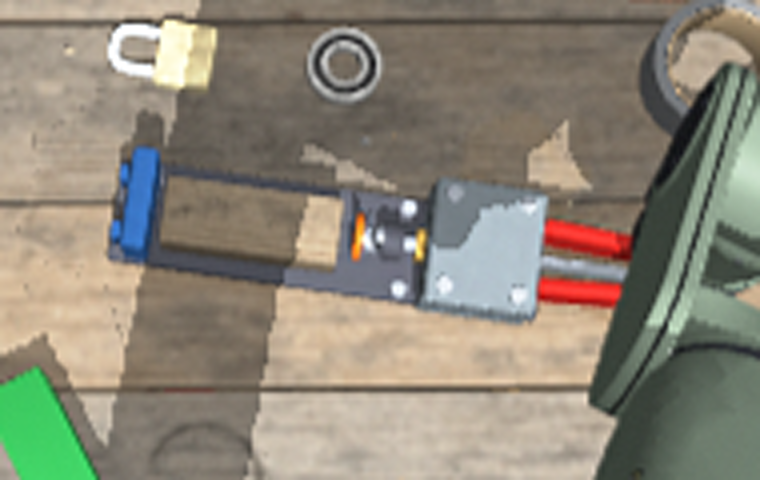

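```bash
python3 - <<'E'
from ov import *
for k in(2,3):
    ctrl.gripper_to(66,20); ctrl.hold(0.2); s=sensors.read_state()
    p,d=optics.grab_frame("top");print("rel",s["t"],s["grip_width"],s["eef_pos"],padx(p)); np.savez(f"rel{k}.npz",p=p)
    ctrl.gripper_to(40,20); ctrl.hold(0.1); s=sensors.read_state()
    p,d=optics.grab_frame("top");print("sq",s["t"],s["grip_width"],s["force"],padx(p)); np.savez(f"sq{k}.npz",p=p)
ctrl.gripper_to(66,20); ctrl.hold(0.2)
p,d=optics.grab_frame("top");print("rel",padx(p)); np.savez("rel4.npz",p=p)
crop("top",p,210,150,330,220,6.6,"pics/t8.png")
p,d=optics.grab_frame("side"); crop("side",p,195,100,345,250,4,"pics/s8.png")
E
```

```text
rel 12.1333 65.9967791796477 [ 543.31276762 -180.32318489   40.11311277] (np.float64(47.59), np.float64(45.72), 172)
sq 12.6 43.964021992122916 [-1.23590412  0.05238986 15.46912243] (np.float64(56.03), np.float64(54.24), 182)
rel 13.1917 65.96960302645513 [ 543.03640677 -180.33349394   39.51919776] (np.float64(56.05), np.float64(54.27), 183)
sq 13.6583 43.88807188048337 [ 0.28393785 -0.06773135 15.27266121] (np.float64(63.66), np.float64(61.92), 96)
rel (np.float64(63.63), np.float64(61.9), 95)
```

View pics/t8.png

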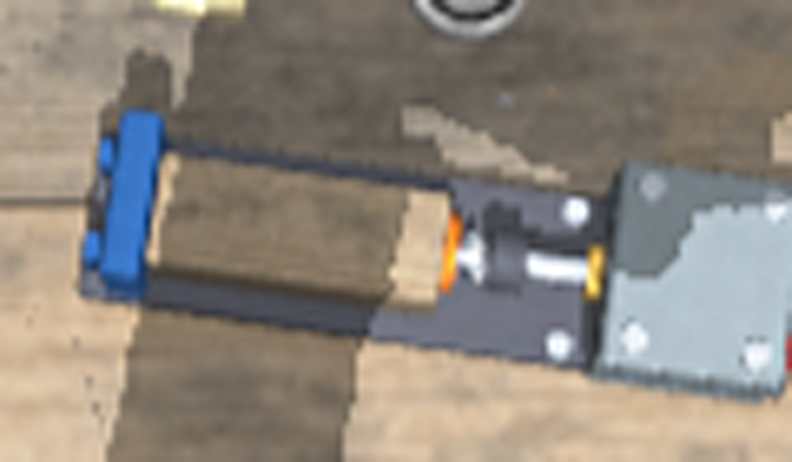

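View pics/s8.png

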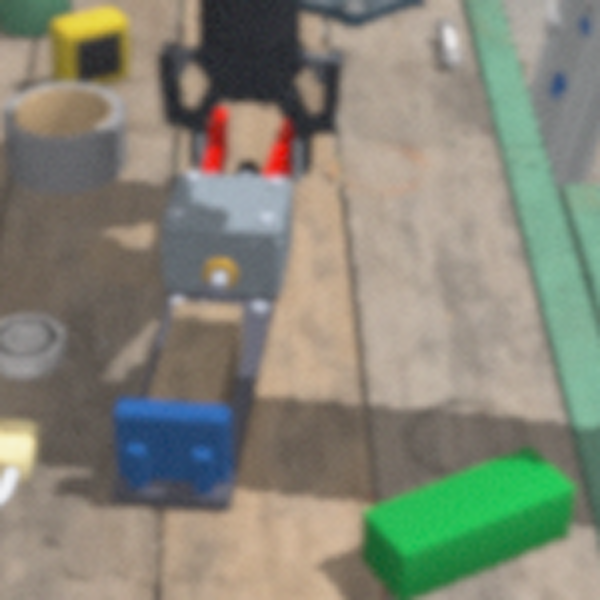

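```bash
python3 - <<'E'
from ov import *
ims=[];p0=np.load("rel4.npz")["p"]
c=lambda p:cv2.resize(p[172:200,265:310,::-1],None,fx=8,fy=8,interpolation=cv2.INTER_CUBIC)
ims.append(c(p0))
for w in(56,52,48,46,40):
    ctrl.gripper_to(w,20); ctrl.hold(0.15); s=sensors.read_state()
    p,d=optics.grab_frame("top");print(w,s["t"],s["grip_width"],s["force"],padx(p)); np.savez(f"f{w}.npz",p=p); ims.append(c(p))
    if w==48: break
m=np.vstack([np.hstack(ims[:2]),np.hstack(ims[2:4])]); print(m.shape); cv2.imwrite("pics/f1.png",m)
E
```

```text
56 14.7667 56.23642462516544 [ 4.56974632 -0.86413425  6.48917515] (np.float64(64.22), np.float64(62.73), 82)
52 15.1917 51.94972812195854 [ 3.55145844 -0.65830638  9.46909967] (np.float64(64.27), np.float64(62.74), 82)
48 15.6333 48.32126016575626 [ 1.00910909 -0.37288685 13.71112953] (np.float64(64.27), np.float64(62.73), 78)
(448, 720, 3)
```

View pics/f1.png

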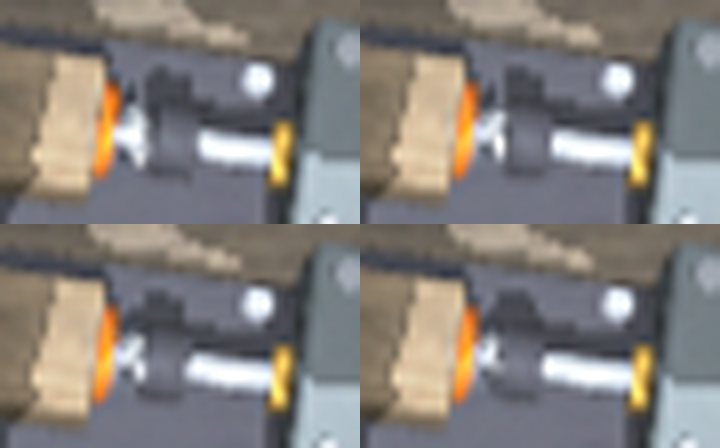

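```bash
python3 - <<'E'
from ov import *
def prof(f):
    p=np.load(f+".npz")["p"].astype(np.float32)
    # sample along rod axis at z=37 in clamp frame, averaged over y -3..3
    xs=np.arange(0,75,.25);acc=0
    for y in np.arange(-3,3.1,1):
        uv=np.array([proj("top",T((x,y,36))) for x in xs],np.float32)
        acc=acc+cv2.remap(p,uv[:,0].reshape(1,-1),uv[:,1].reshape(1,-1),cv2.INTER_CUBIC)[0]
    return xs,acc.mean(1)/7
out={}
for f in("rel3","sq3","rel4","f56","f52","f48"):
    xs,a=prof(f); 
    # white rod -> dark collar transition: falling edge from rod (x~20-35)
    lo=a.min(); sel=(xs>8)
    # find last falling crossing of 125 before collar
    th=130; cr=[xs[i]+.25*(a[i]-th)/(a[i]-a[i+1]) for i in range(len(xs)-1) if a[i]>th>=a[i+1]]
    cu=[xs[i]+.25*(a[i]-th)/(a[i]-a[i+1]) for i in range(len(xs)-1) if a[i]<th<=a[i+1]]
    print(f,"fall",np.round(cr,1),"rise",np.round(cu,1))
E
```

```text
rel3 fall [23.7 55.5] rise [ 1.  40.9 57.5]Traceback (most recent call last):
  File "<stdin>", line 12, in <module>
  File "<stdin>", line 7, in prof
  File "h.py", line 10, in proj
    c=optics.camera_params(n);p=c["mtx"]@(c["R"]@np.array(X,float)+c["t"]);return p[:2]/p[2]
ValueError: time passes only in moves, steps and waits
```

```bash
sed -i 's/^from plant.*/&\nimport functools\n_cp=functools.lru_cache(None)(optics.camera_params)/; s/c=optics.camera_params(n)/c=_cp(n)/g' h.py
cat >> ov.py <<'E'
def edges(p):
    p=p.astype(np.float32);xs=np.arange(0,75,.25);acc=0
    for y in np.arange(-3,3.1,1):
        uv=np.array([proj("top",T((x,y,36))) for x in xs],np.float32)
        acc=acc+cv2.remap(p,uv[:,0].reshape(1,-1),uv[:,1].reshape(1,-1),cv2.INTER_CUBIC)[0]
    a=acc.mean(1)/7;th=130
    f=[xs[i]+.25*(a[i]-th)/(a[i]-a[i+1]) for i in range(len(xs)-1) if a[i]>th>=a[i+1]]
    r=[xs[i]+.25*(a[i]-th)/(a[i+1]-a[i])*-1 for i in range(len(xs)-1) if a[i]<th<=a[i+1]]
    return np.round(f,1),np.round(r,1)
E
python3 - <<'E'
from ov import *
for f in("rel2","sq2","rel3","sq3","rel4","f56","f52","f48"):
    print(f,*edges(np.load(f+".npz")["p"]))
E
```

```text
rel2 [14.9 33.7 46.4] [ 1.  26.  35.1 56.8]
sq2 [23.8 33.5 55.6] [ 1.  33.2 40.9 57.5]
rel3 [23.7 55.5] [ 1.  40.9 57.5]
sq3 [32.4] [ 1.  47.6]
rel4 [32.4] [ 1.  47.6]
f56 [34.2] [ 1.  48.8]
f52 [36.4] [ 1.1 47.9]
f48 [37.7] [ 1.  50.8]
```

```bash
python3 - <<'E'
from ov import *
for w in(46,40):
    ctrl.gripper_to(w,20); ctrl.hold(0.3); s=sensors.read_state()
    p,d=optics.grab_frame("top");print(w,s["t"],s["grip_width"],s["force"],padx(p),*edges(p))
ctrl.hold(0.5)
p,d=optics.grab_frame("top"); crop("top",p,210,150,330,220,6.6,"pics/t9.png");print(edges(p))
p,d=optics.grab_frame("side"); crop("side",p,195,80,345,230,4,"pics/s9.png")
s=sensors.read_state();print(s["t"],s["grip_width"])
E
```

```text
46 16.2 45.903946224809786 [ 0.11503538  0.39795759 15.41639792] (np.float64(64.27), np.float64(62.79), 81) [38.5] [ 1.1 51.7]
40 16.8333 44.14454433035605 [-1.25501208  0.50275699 16.40159769] (np.float64(64.26), np.float64(62.78), 83) [39.4] [ 1.  53.9]
(array([39.5]), array([ 1. , 53.9]))
17.4833 44.00643048315416
```

View pics/t9.png

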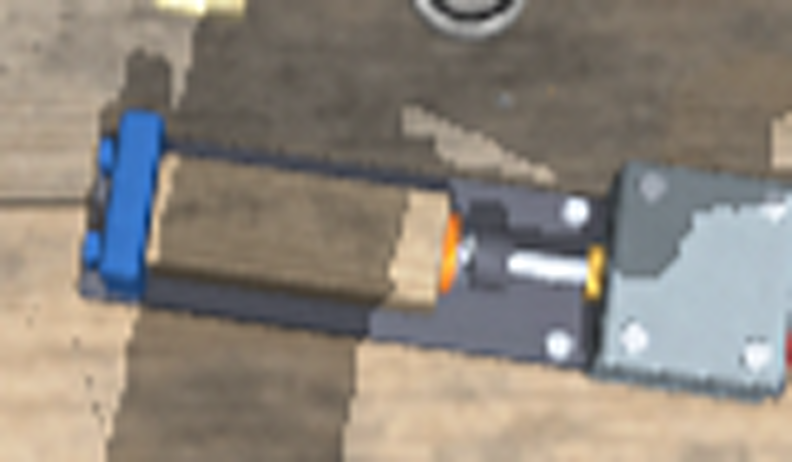

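View pics/s9.png

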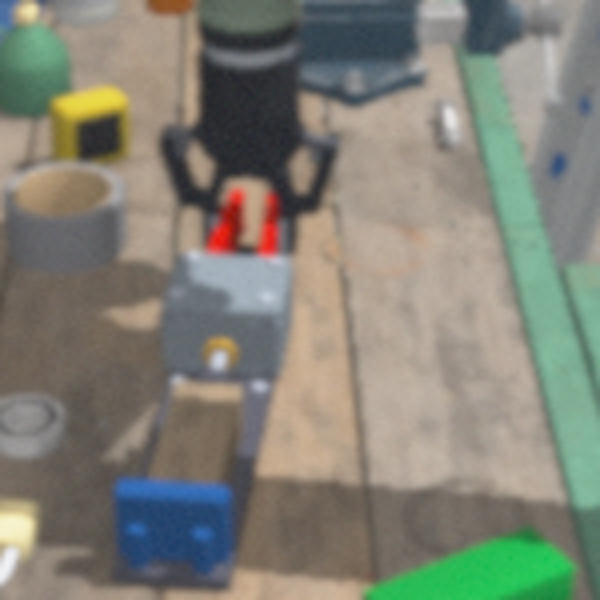

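The pad face stayed at 64.3 mm while the rod kept advancing, so the block is seated against the stop. The levers are fully squeezed (44.0 mm), so I'm handing in.

```bash
python3 - <<'E'
from plant import ctrl,sensors
print(ctrl.finish_job()); 
E
```

```text
the job is handed in; nothing more can be done
None
```

I laid the brown block lengthwise on the clamp bed, on the centre line, and let go of it. I then gave the levers four full squeezes with releases between. The job was handed in at about 17.5 s of the 61 s allowed, with the gripper still holding the levers fully squeezed. No verdict was reported.

**Last checks**
- **Levers:** the gripper width was steady at 44.0 mm, the same stop it reached on every full squeeze.
- **Block:** on the last squeeze the pad face moved about 0.8 mm and then stayed still while the rod kept advancing. That shows the block is pressed against the end stop.
- **Spring:** it is pushed in roughly half way, well short of the 14 mm limit. My two estimates disagree: tracking the rod in the top pictures gives about 6.2 mm, and counting a full squeeze's rod travel gives about 7.5 mm.
- **Forces:** the highest tool force I read was about 17 N, upward, while squeezing. It comes from the gripper pads swinging as they close.
- **Other things:** I touched nothing else on the bench, and the green look-alike was still in place in the last picture. I did not measure the bystanders' positions afterwards.

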